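# Slide the pocket template out over the bench edge for pick-up

### The arm

A 6-joint arm with a two-finger parallel gripper is mounted at the origin on the work surface. World frame = base frame: x ahead of the robot, y to its left, z up, the work surface at z = 0. Lengths are in m, angles in degrees, forces in N, time in s.
With the tool pointing down it reaches from about 0.25 to 0.725 m from the base axis. Payload 9.7 kg.
Tool frame: the origin (TCP) lies on the centre line of the jaws, within the pads' length; the fingertips stand 22 mm ahead of it and the grasp point (between the pads) lies 3 mm ahead of it; z points along the fingers, y is the direction in which the jaws open and shut (so a half turn about z gives the same grasp; the last joint's range is limited). The gripper opens to 85 mm and grips with 20 to 120 N. Pads are 22 mm wide; open, the fingers measure 114 mm over their backs; the gripper's body (76 mm by 85 mm) begins 54 mm behind the grasp point. The pads swing forward as they close: fully open they stand 13 mm farther back than shut.
Start: joints at [65.718, 4.979, 10.078, 95.1, 0, 90], TCP at [0.226, 0.501, 0.253] pointing down, gripper open.
Joint ranges: [-179.16, 179.16], [-48.56, 103.87], [-65.8, 70.77], [-126.05, 130.52], [-82.76, 87.17], [-180, 180]. Speed limits (degrees/s): [127.2, 127.2, 147.25, 180, 180, 180].

### API

Orientations are given as [roll, pitch, yaw] about the fixed x, y, z axes, in that order (R = Rz(yaw) Ry(pitch) Rx(roll)).
In Python, from workcell import monitor, eyes, job gives the robot as it stands. The module is installed in compiled form; this text tells all that it offers.
- The arm moves only by the tool drive_tool, never from a script. Its argument "plan" is a list of rows, each a list of 3 entries, a list of its own where there are three numbers: the opening, from 0 (shut) to 1 (fully open), then the shift along the world's x, y, z in m, then the turn about the world's z in degrees. In form: [[gripper, [x, y, z], yaw], ...]. A call has 1 to 10 rows; each row shifts and turns the commanded pose from where the row before left it; what a row does not reach is not made up. A row lasts 1/8 s, in which the tool goes at most 62.5 mm and 10.7 degrees, less where a joint would pass 70% of its speed; a pose out of reach is approached as far as the arm can. A call is refused whole if a number of a shift passes 0.0625 or a number of a turn 10.7, either way. A call with a gripper value outside its range is refused whole. The fingers move at their own pace and stop on an object; "grip_force" is the grip in N (left out, the last holds). Time passes only in rows, so rows that do not move let the fingers close. It gives the time, the measured TCP pose, the force and the opening at its end, in the units of the state.
- monitor.get_obs(): the state, without advancing time (a new reading comes with each control period).
- eyes.camera(name): name is "scene" or "top" or "wrist"; returns (picture, depth): 480x640x3 uint8, red, green, blue; 480x640 float32, m along the optical axis (not along the pixel's ray), 0 where there is no reading.
- eyes.camera_params(name): a dict with "fx", "fy", "cx", "cy" (pixels), "extrinsics" (4x4, takes a point from world to camera coordinates); the wrist camera has in their place "mount" (4x4, takes a point from camera to tool coordinates, whose origin is the TCP and whose axes are the flange's). Camera axes: x right, y down, z forward; pixel columns grow to the right and rows downward; lengths in m; the calibration is good to about 2 mm. The wrist camera is an equidistant fisheye: a pixel r from the principal point sees the ray r / f radians off the axis. A picture is of the moment at which its call begins: read the wrist's pose just before it. camera_params takes no time and is no camera call.
- job.job_done(): hands the job in, once; it reports no verdict.
The state is a dict: "time": time; "q": joint angles; "qd": joint speeds; "joint_efforts": joint torques, N m; "ee_pos": TCP position; "tcp_rot": TCP orientation; "wrist_force": force on the tool from outside, world axes, zero at the start; "torque": the same for the moment, N m; "opening": finger opening in m.
Only numpy, scipy, OpenCV 4.12 (cv2) and the standard library are available. Lean on these libraries where they do the work, as an engineer would, in place of code of your own. Each camera call takes 0.05 s, during which the arm holds its last target.

### The job

The seamstress on the far side of the bench wants the plywood pocket template: slide it nose first, flat on the bench, until its nose sticks out 40 mm over the far edge and it lies square to that edge, so that she can take it by the overhang. The thimble stands in its way, so first push the thimble aside with your fingertips, keeping it standing on the bench, and do not let the template run into it. Only push and slide, lift nothing, and leave everything else on the bench where it is.

Things in the scene. Friction and masses are not known exactly. Their poses are not given: they have to be found in the camera images.
- pocket: patch-pocket template: flat plate of pale birch plywood, 6 mm thick, 50 to 100 g, 130 mm long (its x) and 110 mm wide (its y), with pencilled lines on top. Its back (-x) is one straight edge 110 mm wide; its nose (+x) is a straight edge 50 mm wide between two corners cut off at 45 degrees (30 mm each way). It lies loose and flat on the bench, nose towards the far edge (turned up to about 20 degrees), left or right of the middle. Origin: centre of its underside; z up.
- pocket_nose (a point): middle of the template's nose edge, on its underside, 65 mm ahead (+x) of the template's origin; axes as the template's
- pocket_back (a point): middle of the template's straight back edge, on its underside, 65 mm behind (-x) the template's origin; axes as the template's
- bench_edge (a point): middle of the bench's far edge, at the level of its top (height 0). x points straight out over the edge, away from the robot, y runs along the edge, z up. The edge is straight, 1.5 m long, and may stand turned by up to 3 degrees from square to the robot. The top is dark wood, flat and level, 30 mm thick, with a free drop beyond it.
- thimble: plain steel thimble, 14 to 26 g, standing open end down just in front of the template's nose (25 to 40 mm off it) and so in its way; 25 mm high, 20 mm across at its rim below, tapering to 16 mm across 19 mm up. Origin: centre of its underside; z is its axis, up.
- cuff: bystander: cuff template of the same plywood, a plain rectangle 70 mm (x) by 110 mm (y), 6 mm thick, lying flat on the other side of the middle. Origin: centre of its underside.
- egg: bystander: wooden darning egg standing on its flattened end near the middle, 44 mm across, 55 mm high. Origin: centre of its foot.
- pincushion_base: bystander: red ceramic base of a pincushion, an empty round cup 78 mm across the rim and 34 mm high. Origin: centre of its underside.
- button_jar: bystander: clear plastic button jar with white screw cap, 68 mm across, 88 mm high. Origin: centre of its underside.
- bobbin_box: bystander: white plastic bobbin box, flip-top lid shut, 90 mm (x) by 130 mm (y), 30 mm high. Origin: centre of its underside.
- shears: bystander: tailor's shears lying flat, about 230 mm long (blades to its +x, tip 112 mm from the origin), 106 mm across the finger loops, 12 mm high. Origin: under the pivot.
There are look-alikes about, which are no part of the job. What is shaped like the pocket but green is not meant.

How it is judged:
By the outcome, as a careful person would: the job done as asked, in the order asked, and still so for the second after the job is handed in, with the robot touching nothing.
It also fails if it takes over 61 s, if anything falls off the work surface, if the arm or the gripper's body presses on something with over 40 N, if the wrist force passes 120 N, or if a joint passes its speed limit or range.

## Working session

There is one attempt and no reset: what is moved stays moved. The work goes in short steps, Python scripts to look and compute and a tool call to move; the robot and the scene stay as the last step left them, time stands still between calls to the robot, and variables do not carry over. Pictures are saved under pics/ and viewed, and the job is handed in when it is done.

Besides the shell and the picture viewer there is one more tool, called after "Call:" as name([rows], argument=value, ...), one row to a line, values as JSON. drive_tool: Moves the arm, as the interface text tells. Its arguments: {"type":"object","properties":{"plan":{"type":"array","items":{"type":"array"}},"grip_force":{"type":"number"}},"required":["plan"]}

```bash
mkdir -p pics
python3 - <<'E'
from workcell import monitor, eyes, job
import cv2,numpy as np
print(monitor.get_obs())
for n in ["scene","top"]:
    p,d=eyes.camera(n); c=eyes.camera_params(n); print(n,c)
    cv2.imwrite(f"pics/{n}0.png",p[:,:,::-1]); np.save(f"pics/{n}0.npy",d)
E
```

```text
{'time': 0.0, 'q': array([6.57201490e+01, 5.01269504e+00, 1.00344526e+01, 9.51017164e+01,
       6.72697944e-04, 9.00012990e+01]), 'qd': array([ 0.01662623,  0.01890579,  0.06824422,  0.08059676, -0.03615921,
        0.02417571]), 'joint_efforts': array([ 2.48256540e-03, -5.20385563e+01,  4.64808798e+01,  1.60274404e-02,
        1.62585047e-04,  3.78372150e-06]), 'ee_pos': array([0.22606623, 0.50115854, 0.25256775]), 'tcp_rot': array([-1.79920041e+02, -6.70884437e-04,  1.55718849e+02]), 'wrist_force': array([ 0.28072004, -0.18777959,  0.51624377]), 'torque': array([ 0.02880967,  0.00655272, -0.01241632]), 'opening': 0.08534660386055438}
scene {'fx': 446.57455535342905, 'fy': 446.57455535342905, 'cx': 318.2854064109422, 'cy': 244.16992842391994, 'extrinsics': array([[ 0.45750621,  0.88911536,  0.01272562, -0.17450619],
       [ 0.61510728, -0.30611218, -0.72659367, -0.24309224],
       [-0.64213013,  0.34024873, -0.68694956,  1.26327516],
       [ 0.        ,  0.        ,  0.        ,  1.        ]])}
top {'fx': 461.6591054521328, 'fy': 461.6591054521328, 'cx': 319.982454442729, 'cy': 246.35270166235534, 'extrinsics': array([[ 0.02000407, -0.99973024,  0.01180155, -0.05180314],
       [-0.99738173, -0.02077477, -0.06926831,  0.45055641],
       [ 0.0694948 , -0.01038501, -0.99752826,  1.04256376],
       [ 0.        ,  0.        ,  0.        ,  1.        ]])}
```

View pics/scene0.png

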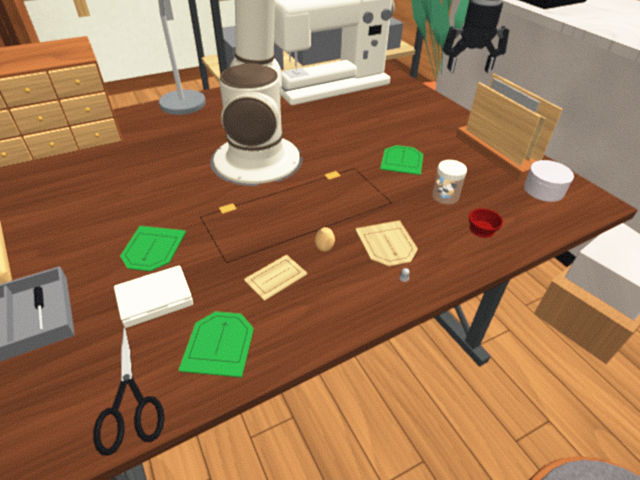

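View pics/top0.png

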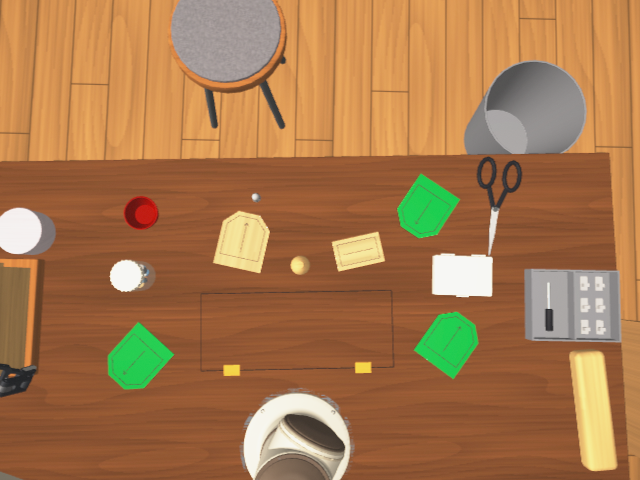

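The candidates are the pale plate at top-view (242,242), the green ones at (428,207), (447,344) and (140,356), and the pale rectangle at (358,252), which is the cuff. The pale plate with cut corners, with the thimble at (255,197) in front of its nose, fits the pocket. I'll measure it and check it in a crop.

```bash
cat > h.py <<'E'
import numpy as np,cv2
from workcell import monitor, eyes, job
def ray(n,uv,z):
    c=eyes.camera_params(n); E=c["extrinsics"]; R=E[:3,:3]; t=E[:3,3]
    uv=np.atleast_2d(uv).astype(float)
    d=np.c_[(uv[:,0]-c["cx"])/c["fx"],(uv[:,1]-c["cy"])/c["fy"],np.ones(len(uv))]@R
    o=-R.T@t
    return o+d*((z-o[2])/d[:,2])[:,None]
def pix(n,P):
    c=eyes.camera_params(n); E=c["extrinsics"]; p=np.atleast_2d(P)@E[:3,:3].T+E[:3,3]
    return np.c_[p[:,0]/p[:,2]*c["fx"]+c["cx"],p[:,1]/p[:,2]*c["fy"]+c["cy"]]
def pale(img):
    h=cv2.cvtColor(img,cv2.COLOR_RGB2HSV)
    return cv2.morphologyEx(cv2.inRange(h,(12,40,130),(32,190,255)),cv2.MORPH_CLOSE,np.ones((5,5)))
def blob(n,img,near):
    cs,_=cv2.findContours(pale(img),cv2.RETR_EXTERNAL,cv2.CHAIN_APPROX_NONE)
    cs=[c for c in cs if cv2.contourArea(c)>150]
    return min(cs,key=lambda c:np.hypot(*(c[:,0].mean(0)-near)))
E
python3 - <<'E'
from h import *
for n,near,cn,en in [("top",(242,242),(358,252),(300,265)),("scene",(388,243),(276,277),(325,239))]:
    img=cv2.imread(f"pics/{n}0.png")[:,:,::-1].copy()
    for nm,q in (("pocket",near),("cuff",cn),("egg",en)):
        c=blob(n,img,np.array(q)); 
        a=cv2.approxPolyDP(c,0.03*cv2.arcLength(c,True),True)[:,0]
        m=cv2.moments(c); print(n,nm,cv2.contourArea(c),ray(n,[[m['m10']/m['m00'],m['m01']/m['m00']]],.006)[0].round(4)); print(a.tolist(),ray(n,a,.006)[:,:2].round(4).tolist())
img=cv2.imread("pics/top0.png")
cv2.imwrite("pics/crop0.png",cv2.resize(img[150:290,180:400],None,fx=3.5,fy=3.5,interpolation=cv2.INTER_CUBIC))
s=cv2.imread("pics/scene0.png")
cv2.imwrite("pics/crops0.png",cv2.resize(s[200:310,290:450],None,fx=5,fy=5,interpolation=cv2.INTER_CUBIC))
# edge
P=[]
g=cv2.GaussianBlur(img,(3,3),0).astype(int)
for u in range(60,460,10):
    col=g[135:185,u].sum(1); i=np.argmax(col[:-2]-col[2:]); P.append((u,135+i+1))
P=np.array(P); W=ray("top",P,0)
k=np.polyfit(W[:,1],W[:,0],1)
r=W[:,0]-np.polyval(k,W[:,1]); ok=abs(r)<.004; k=np.polyfit(W[ok,1],W[ok,0],1)
print("edge x=%.4f+%.4f*y"%(k[1],k[0]),ok.sum(),np.degrees(np.arctan(k[0])))
E
```

```text
top pocket 285337.5 [ 0.4671 -0.0691  0.006 ]
[[0, 0], [0, 468], [639, 479], [639, 0]] [[1.0247, 0.7315], [-0.0562, 0.6583], [-0.0583, -0.7721], [1.0668, -0.8039]]
top cuff 285337.5 [ 0.4671 -0.0691  0.006 ]
[[0, 0], [0, 468], [639, 479], [639, 0]] [[1.0247, 0.7315], [-0.0562, 0.6583], [-0.0583, -0.7721], [1.0668, -0.8039]]
top egg 285337.5 [ 0.4671 -0.0691  0.006 ]
[[0, 0], [0, 468], [639, 479], [639, 0]] [[1.0247, 0.7315], [-0.0562, 0.6583], [-0.0583, -0.7721], [1.0668, -0.8039]]
scene pocket 2017.5 [0.4647 0.1339 0.006 ]
[[399, 219], [355, 228], [384, 268], [415, 262], [417, 246]] [[0.4061, 0.2043], [0.3873, 0.0932], [0.5259, 0.0828], [0.5408, 0.1527], [0.5019, 0.1867]]
scene cuff 1517.5 [ 0.4457 -0.1341  0.006 ]
[[305, 269], [285, 254], [244, 281], [265, 300], [308, 278]] [[0.4535, -0.0688], [0.3934, -0.0881], [0.4279, -0.1957], [0.4938, -0.1763], [0.4793, -0.0744]]
scene egg 379.5 [0.3889 0.0123 0.006 ]
[[328, 227], [322, 227], [313, 239], [309, 239], [313, 239], [323, 251], [330, 249], [335, 241]] [[0.3562, 0.0384], [0.35, 0.0259], [0.3775, -0.0115], [0.3734, -0.0197], [0.3775, -0.0115], [0.4221, -0.0093], [0.4234, 0.0075], [0.4056, 0.03]]
edge x=0.6642+-0.0379*y 40 -2.1695746411776677
```

Run:
```python
from h import *
# depth-based edge check, and thimble
for n,box in (("top",(245,185,265,210)),("scene",(395,260,415,290))):
    img=cv2.imread(f"pics/{n}0.png")[:,:,::-1].copy()
    h=cv2.cvtColor(img,cv2.COLOR_RGB2HSV)
    x0,y0,x1,y1=box
    m=np.zeros((480,640),np.uint8); m[y0:y1,x0:x1]=cv2.inRange(h,(0,0,70),(180,95,255))[y0:y1,x0:x1]
    ys,xs=np.nonzero(m); print(n,len(xs),xs.min(),xs.max(),ys.min(),ys.max(),xs.mean(),ys.mean(),ray(n,[[xs.mean(),ys.mean()]],.0125)[0].round(4))
```

```text
top 67 252 260 193 201 255.70149253731344 197.044776119403 [0.563  0.1084 0.0125]
scene 127 395 409 260 281 404.1102362204724 273.38582677165357 [0.5625 0.1077 0.0125]
```

View pics/crop0.png

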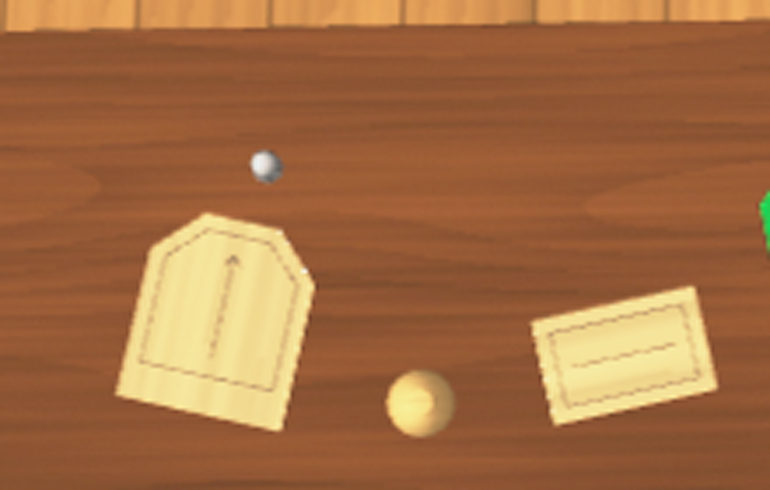

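View pics/crops0.png

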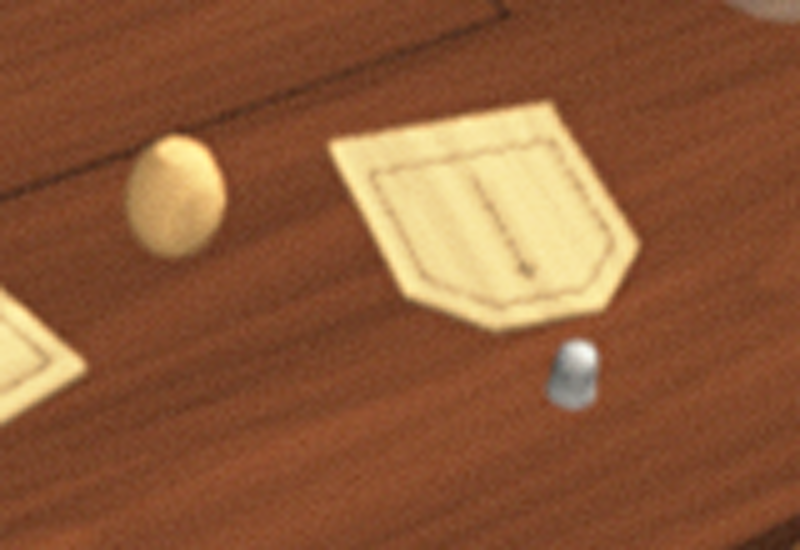

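The crops confirm it: a pale plate with pencil lines and two cut corners, and a free-standing thimble ahead of its right front corner. I'll tighten the mask and get its pose.

```bash
cat >> h.py <<'E'
def pale(img):
    h=cv2.cvtColor(img,cv2.COLOR_RGB2HSV)
    m=cv2.inRange(h,(12,40,190),(35,170,255))
    return cv2.morphologyEx(m,cv2.MORPH_OPEN,np.ones((3,3)))
def pocket(n,img,near,verbose=True):
    """pose of plate: centroid & axis from world polygon"""
    c=blob(n,img,np.array(near))
    W=ray(n,c[:,0],.006)[:,:2].astype(np.float32)
    m=cv2.moments(W.reshape(-1,1,2)*1000); cen=np.array([m['m10'],m['m01']])/m['m00']/1000
    (cx,cy),(w,h),a=cv2.minAreaRect(W*1000)
    # direction candidates: long axis near +x
    ang=min([a+k*90 for k in range(-4,5)],key=lambda t:abs(t))
    # refine with line fits on straight long sides and back
    for it in range(3):
        R=np.array([[np.cos(np.radians(ang)),np.sin(np.radians(ang))],[-np.sin(np.radians(ang)),np.cos(np.radians(ang))]])
        L=(W-cen)@R.T; lo=L.min(0);hi=L.max(0)
        bk=W[(L[:,0]<lo[0]+.008)&(abs(L[:,1])<.042)]
        sl=W[(L[:,1]>hi[1]-.008)&(L[:,0]<.015)&(L[:,0]>-.045)]; sr=W[(L[:,1]<lo[1]+.008)&(L[:,0]<.015)&(L[:,0]>-.045)]
        fl=[cv2.fitLine(q,cv2.DIST_HUBER,0,.001,.001).ravel() for q in (sl,sr,bk)]
        A=[np.degrees(np.arctan2(f[1],f[0])) for f in fl]
        A[2]-=90; A=[(t+90)%180-90 for t in A]; ang=np.average(A,weights=[1,1,1.5])
    R=np.array([[np.cos(np.radians(ang)),np.sin(np.radians(ang))],[-np.sin(np.radians(ang)),np.cos(np.radians(ang))]])
    L=(W-cen)@R.T
    ext=[L[:,0].min(),L[:,0].max(),L[:,1].min(),L[:,1].max()]
    ns=(L[:,0]>ext[1]-.006)&(abs(L[:,1])<.018); bs=(L[:,0]<ext[0]+.008)&(abs(L[:,1])<.042)
    xn=np.median(L[ns,0]);xb=np.median(L[bs,0])
    # area centroid lies behind plate origin: compute: rect 130x110 minus two 30x30/2 triangles
    off=-(2*450*(65-10))/(14300-900)/1000
    org=cen-R[0]*off
    if verbose: print(n,"ang",ang,np.round(A,2),"len",xn-xb,"wid",ext[3]-ext[2],"area",m['m00'],"(13400) org(area)",org.round(4),"org(ends)",(cen+R[0]*(xn+xb)/2+R[1]*(ext[2]+ext[3])/2).round(4),"nose",(org+R[0]*.065).round(4),"back",(org-R[0]*.065).round(4))
    return org,ang
E
python3 - <<'E'
from h import *
for n,near,cn,en in [("top",(242,242),(358,252),(300,265)),("scene",(388,243),(276,277),(325,239))]:
    img=cv2.imread(f"pics/{n}0.png")[:,:,::-1].copy()
    pocket(n,img,near)
    for q in (cn,en):
        c=blob(n,img,np.array(q)); print(cv2.contourArea(c),c[:,0].mean(0),ray(n,c[:,0].mean(0),.006).round(4))
E
```

```text
top ang -11.431553431919642 [-10.73 -12.36 -11.28] len 0.12886044834825283 wid 0.11238616616159769 area 13294.46603277966 (13400) org(area) [0.4631 0.1365] org(ends) [0.463  0.1365] nose [0.5268 0.1237] back [0.3993 0.1494]
1407.0 [357.9527027  251.02702703] [[ 0.4432 -0.1308  0.006 ]]
172.0 [297.40909091 265.02272727] [[0.408  0.0085 0.006 ]]
scene ang -11.766895839146205 [-11.54 -13.07 -11.05] len 0.1312927943510824 wid 0.1129614945437101 area 13568.194313206943 (13400) org(area) [0.4635 0.1344] org(ends) [0.4638 0.1347] nose [0.5272 0.1211] back [0.3999 0.1477]
1351.0 [274.7890625 276.734375 ] [[ 0.4453 -0.1345  0.006 ]]
225.0 [326.11538462 237.26923077] [[0.3856 0.0178 0.006 ]]
```

Call:
drive_tool([
  [0.165,[0.0374,-0.0384,0],-7.3],
  [0.165,[0.0374,-0.0384,0],-7.3],
  [0.165,[0.0374,-0.0384,0],-7.3],
  [0.165,[0.0374,-0.0384,0],-7.3],
  [0.165,[0.0374,-0.0384,0],-7.3],
  [0.165,[0.0374,-0.0384,0],-7.3],
  [0.165,[0.0374,-0.0384,0],-7.3],
  [0.165,[0.0374,-0.0384,0],-7.3],
  [0.165,[0.0374,-0.0384,0],-7.3],
  [0.165,[0,0,0],0],
])

```text
time: 1.35
ee_pos: [0.5644, 0.1531, 0.252]
tcp_rot: [-179.9, 0.0, 89.7]
wrist_force: [-0.2, 1.0, -0.2]
opening: 0.014
```

Call:
drive_tool([
  [0.165,[0,0.002,-0.05],0],
  [0.165,[0,0,-0.05],0],
  [0.165,[0,0,-0.05],0],
  [0.165,[0,0,-0.042],0],
  [0.165,[0,0,0],0],
])

```text
time: 1.98
ee_pos: [0.5601, 0.1578, 0.0581]
tcp_rot: [-179.6, 0.1, 90.1]
wrist_force: [0.4, 0.4, 0.1]
opening: 0.0143
```

Run:
```python
from h import *
print(monitor.get_obs()["ee_pos"])
p,d=eyes.camera("scene"); cv2.imwrite("pics/s1.png",cv2.resize(p[160:320,290:490,::-1],None,fx=4,fy=4*.93,interpolation=cv2.INTER_CUBIC))
p,d=eyes.camera("wrist"); cv2.imwrite("pics/w1.png",p[:,:,::-1])
```

```text
[0.56007501 0.15776131 0.05808153]
```

View pics/s1.png

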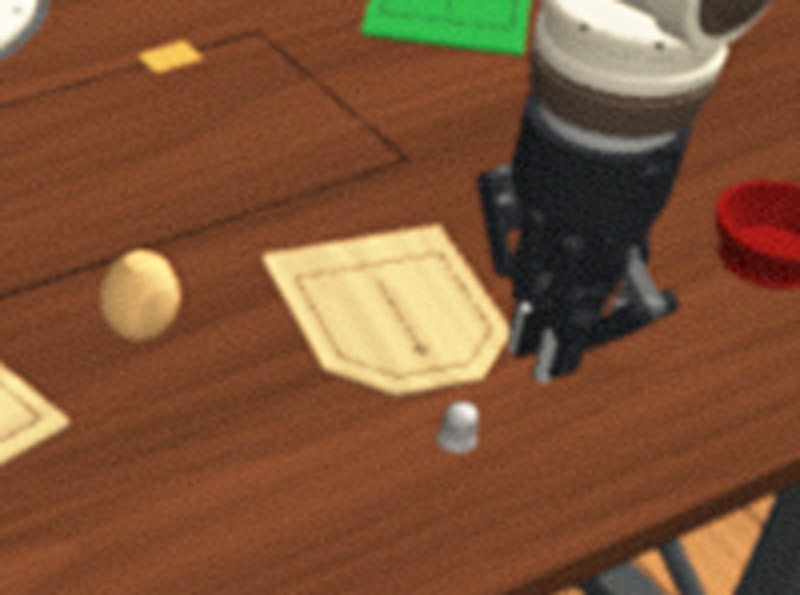

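View pics/w1.png

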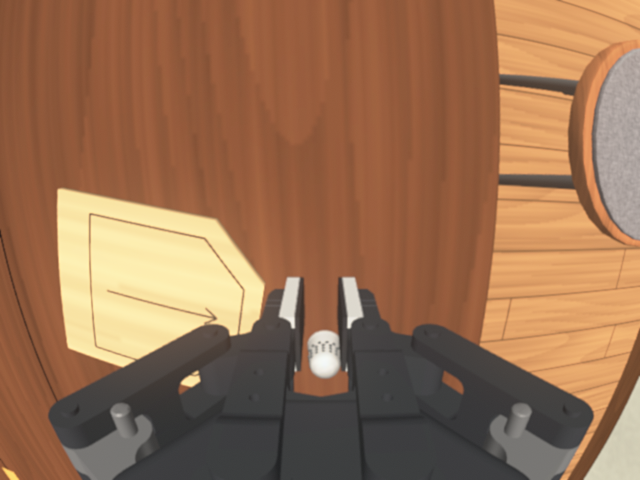

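The scene crop shows the fingers near (545,370), behind the thimble at (460,428). The wrist view puts the thimble in line with the gap at (325,355). I'll lower the tool and push towards -y.

Call:
drive_tool([
  [0.165,[0.003,-0.003,-0.02],0],
  [0.165,[0,0,-0.01],0],
  [0.165,[0,0,0],0],
])

```text
time: 2.45
ee_pos: [0.5653, 0.1545, 0.0304]
tcp_rot: [-179.9, 0.0, 90.0]
wrist_force: [-0.3, -0.9, -0.1]
opening: 0.014
```

Run:
```python
from h import *
p,d=eyes.camera("scene"); cv2.imwrite("pics/s2.png",cv2.resize(p[180:320,330:500,::-1],None,fx=4.5,fy=4.25,interpolation=cv2.INTER_CUBIC))
```

```text
(no output)
```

View pics/s2.png

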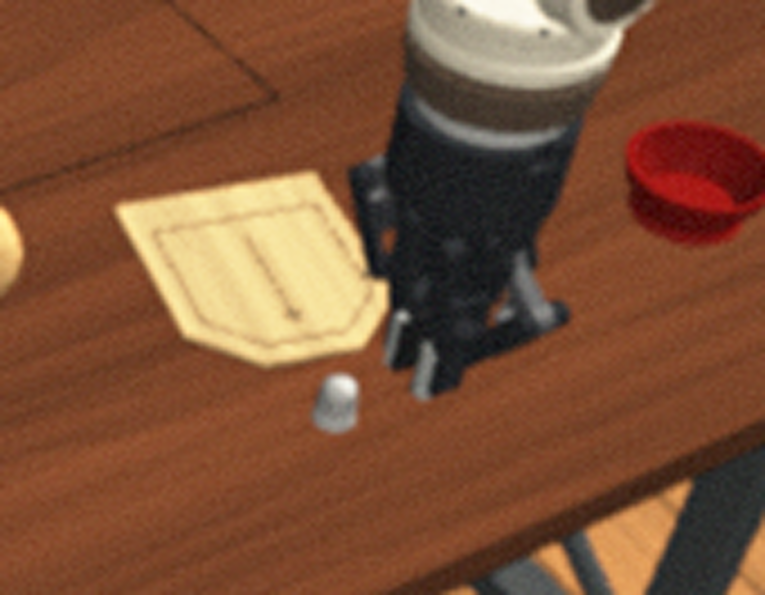

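Call:
drive_tool([
  [0.165,[0,-0.008,-0.003],0],
  [0.165,[0,-0.008,0],0],
  [0.165,[0,-0.005,0],0],
  [0.165,[0,-0.005,0],0],
  [0.165,[0,-0.006,0],0],
  [0.165,[0,-0.008,0],0],
  [0.165,[0,-0.009,0],0],
  [0.165,[0,-0.009,0],0],
  [0.165,[0,-0.006,0],0],
  [0.165,[0,0,0],0],
])

```text
time: 3.75
ee_pos: [0.5658, 0.0902, 0.0283]
tcp_rot: [-180.0, 0.0, 90.0]
wrist_force: [0.4, 0.7, -0.1]
opening: 0.0143
```

Run:
```python
from h import *
p,d=eyes.camera("scene"); cv2.imwrite("pics/s3.png",cv2.resize(p[180:320,300:470,::-1],None,fx=4.5,fy=4.25,interpolation=cv2.INTER_CUBIC))
```

```text
(no output)
```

View pics/s3.png

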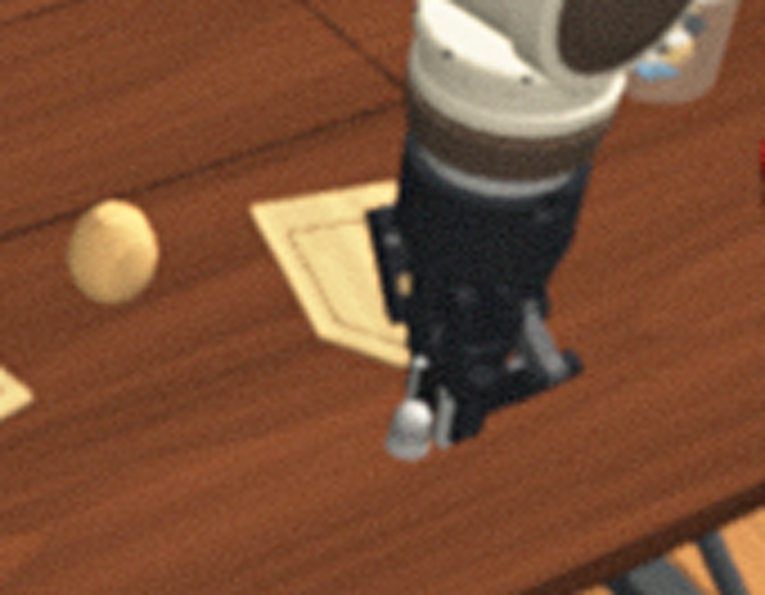

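The thimble is standing at crop (410,430), nested between the tips. I'll keep pushing.

Call:
drive_tool([
  [0.165,[0,-0.005,0],0],
  [0.165,[0,-0.008,0],0],
  [0.165,[0,-0.009,0],0],
  [0.165,[0,-0.009,0],0],
  [0.165,[0,-0.009,0],0],
  [0.165,[0,-0.009,0],0],
  [0.165,[0,-0.008,0],0],
  [0.165,[0,-0.005,0],0],
  [0.165,[0,-0.003,0],0],
  [0.165,[0,0,0],0],
])

```text
time: 5.05
ee_pos: [0.5658, 0.0256, 0.0283]
tcp_rot: [-180.0, -0.0, 90.0]
wrist_force: [-0.1, 0.0, -0.1]
opening: 0.0136
```

Call:
drive_tool([
  [0.165,[0,0.006,0],0],
  [0.165,[0,0.015,0],0],
  [0.165,[0,0.015,0.02],0],
  [0.165,[0,0,0.05],0],
  [0.165,[0,0,0.04],0],
  [0.165,[-0.02,0.01,0.01],-10],
  [0.165,[-0.03,0.01,0],-10.5],
  [0.165,[-0.04,0.01,0],-10.5],
  [0.165,[-0.04,0.01,0],-10.5],
  [0.165,[-0.04,0.01,0],-10.5],
])

```text
time: 6.3
ee_pos: [0.3944, 0.1128, 0.1483]
tcp_rot: [-180.0, -0.0, 37.7]
wrist_force: [-0.3, 0.6, 0.5]
opening: 0.014
```

Run:
```python
from h import *
p,d=eyes.camera("scene"); cv2.imwrite("pics/s4.png",p[:,:,::-1])
p,d=eyes.camera("top"); cv2.imwrite("pics/t4.png",p[:,:,::-1])
```

```text
(no output)
```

View pics/s4.png

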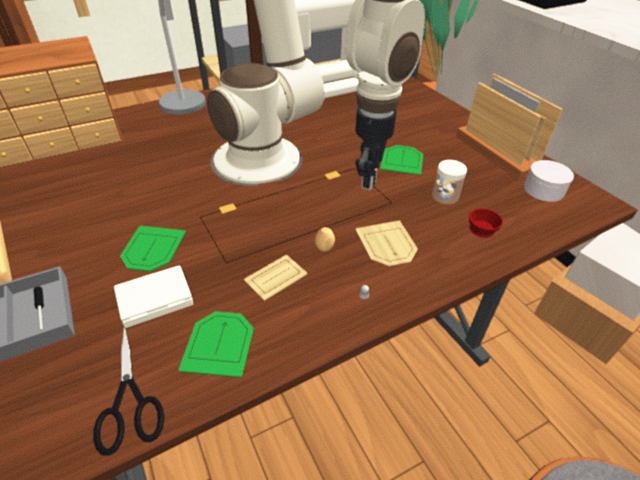

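View pics/t4.png

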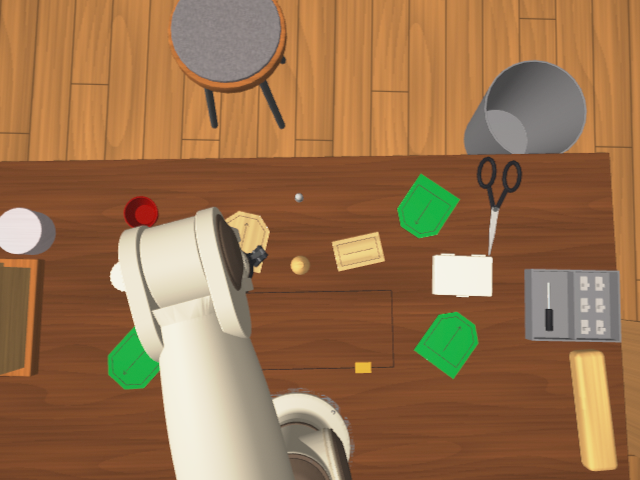

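The thimble is standing clear at top-view (299,198), and the template at (242,242) hasn't moved. Next I'll go behind its back edge.

Call:
drive_tool([
  [0.7,[-0.01,0.01,0],-9.9],
  [0.7,[-0.01,0.01,0],-9.9],
  [0.7,[-0.007,0.01,0],-9.8],
  [0.7,[0,0.01,0],-9.8],
  [0.7,[0,0.003,0],-9.8],
  [0.7,[0,0,-0.05],0],
  [0.7,[0,0,-0.05],0],
  [0.7,[0,0,-0.018],0],
  [0.7,[0,0,0],0],
])

```text
time: 7.52
ee_pos: [0.3818, 0.0125, 0.0292]
tcp_rot: [-173.9, 0.3, -2.2]
wrist_force: [0.0, 0.7, 1.3]
opening: 0.0598
```

Run:
```python
from h import *
print(monitor.get_obs()["ee_pos"],monitor.get_obs()["tcp_rot"])
p,d=eyes.camera("scene"); cv2.imwrite("pics/s5.png",cv2.resize(p[130:270,300:470,::-1],None,fx=4.5,fy=4.25,interpolation=cv2.INTER_CUBIC))
p,d=eyes.camera("wrist"); cv2.imwrite("pics/w5.png",p[:,:,::-1]); np.save("pics/w5.npy",d)
c=eyes.camera_params("wrist"); print(c)
```

```text
[0.38181207 0.01245345 0.02919937] [-173.90800526    0.27346818   -2.22849721]
{'fx': 371.64829954431775, 'fy': 371.64829954431775, 'cx': 320.5782181300028, 'cy': 232.14698700855413, 'mount': array([[ 1.14093438e-03, -9.62126493e-01, -2.72601007e-01,
         6.98653562e-02],
       [ 9.99999061e-01,  8.90745940e-04,  1.04153336e-03,
        -7.33132714e-04],
       [-7.59268598e-04, -2.72601940e-01,  9.62126606e-01,
        -1.19850252e-01],
       [ 0.00000000e+00,  0.00000000e+00,  0.00000000e+00,
         1.00000000e+00]])}
```

View pics/s5.png

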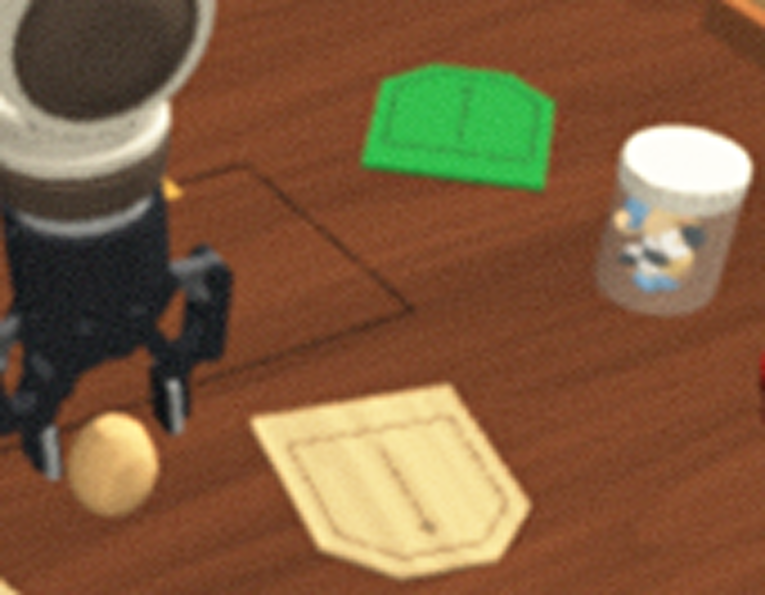

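View pics/w5.png

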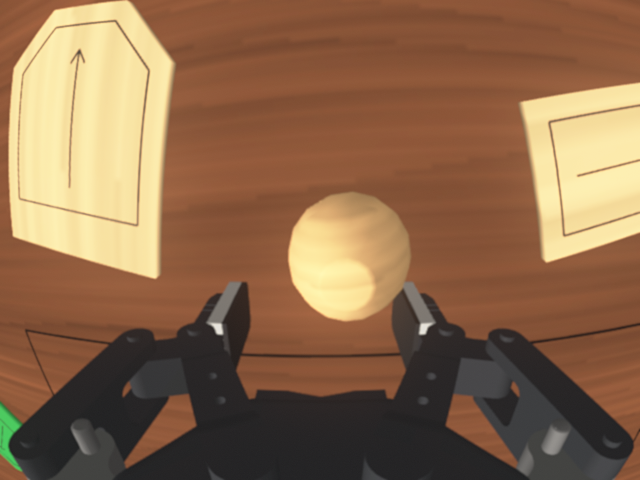

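The arm isn't where I commanded it: y is 0.012 instead of about 0.156, and it is straddling the egg. I'll check the state before moving.

Run:
```python
from h import *
o=monitor.get_obs()
for k in o: print(k,np.round(o[k],3))
```

```text
time 7.625
q [ -2.329 -16.86  -34.756  72.198   6.092 179.92 ]
qd [-0.062 -0.579  0.695  0.011 -0.003  0.064]
joint_efforts [-2.9000e-02 -2.6287e+01  4.4289e+01  8.0000e-03  3.3500e-01 -9.0000e-03]
ee_pos [0.383 0.012 0.031]
tcp_rot [-1.73908e+02  8.50000e-02 -2.25000e+00]
wrist_force [0.201 0.077 0.383]
torque [-0.045  0.006  0.032]
opening 0.06
```

q6 is at its 180° stop, so yaw -11.5 can't be reached on that side. I have to use the half-turn yaw of 168.5 instead. I'll rise straight off the egg, then turn back.

Call:
drive_tool([
  [0.7,[0,0,0.02],0],
  [0.7,[0,0,0.03],0],
  [0.7,[0,0,0.04],0],
  [0.7,[0,0,0.04],0],
  [0.7,[0,0,0.02],10],
  [0.7,[0,0,0],0],
])

```text
time: 8.38
ee_pos: [0.3838, 0.0122, 0.1827]
tcp_rot: [-174.0, -0.1, 7.7]
wrist_force: [-0.4, -0.1, -0.0]
opening: 0.0598
```

Run:
```python
from h import *
o=monitor.get_obs()
for k in ("q","tcp_rot","ee_pos"): print(k,np.round(o[k],3))
p,d=eyes.camera("scene"); cv2.imwrite("pics/s6.png",p[:,:,::-1])
for q in ((276,277),(325,239)):
        c=blob("scene",p,np.array(q)); print(cv2.contourArea(c),c[:,0].mean(0),ray("scene",c[:,0].mean(0),.006).round(4))
pocket("scene",p,(388,243))
```

```text
q [ -2.267 -17.964 -18.762  90.15    5.975 170.011]
tcp_rot [-1.73951e+02 -1.00000e-01  7.66800e+00]
ee_pos [0.384 0.012 0.183]
1352.5 [274.96062992 276.66929134] [[ 0.4453 -0.1342  0.006 ]]
230.0 [326.03846154 237.28846154] [[0.3856 0.0176 0.006 ]]
scene ang -11.266721452985491 [-11.27 -11.59 -11.05] len 0.13104114232313246 wid 0.11311312349267758 area 13560.451686945045 (13400) org(area) [0.4636 0.1345] org(ends) [0.4637 0.1345] nose [0.5273 0.1218] back [0.3998 0.1472]
```

View pics/s6.png

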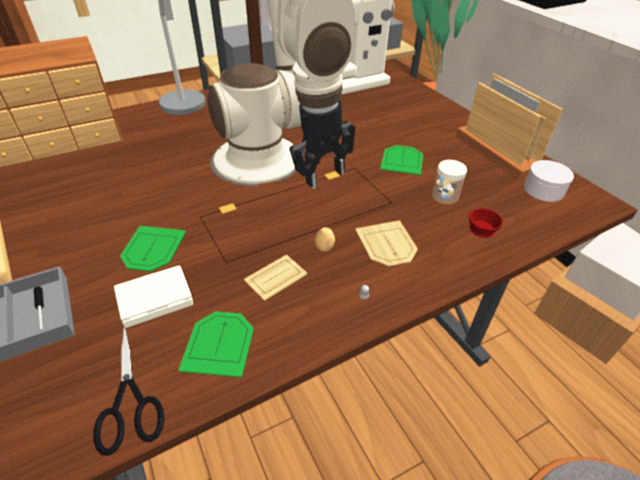

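The egg, cuff and template haven't moved, but a 6° tilt is left over from the stop. I can't command tilt directly. My plan is to turn the tilt into the radial plane and cancel it by reaching gently past the outward limit, high over open bench.

Call:
drive_tool([
  [0.4,[0.037,0,0.01],10],
  [0.4,[0.037,0,0],10],
  [0.4,[0.037,0,0],10],
  [0.4,[0.037,0,0],10],
  [0.4,[0.037,0,0],10],
  [0.4,[0.037,0,0],10],
  [0.4,[0.037,0,0],10],
  [0.4,[0.037,0,0],10],
  [0.4,[0,0,0],0],
])

```text
time: 9.55
ee_pos: [0.6797, 0.0124, 0.1863]
tcp_rot: [-173.7, 0.2, 87.6]
wrist_force: [-0.3, 0.4, -0.6]
opening: 0.0337
```

Call:
drive_tool([
  [0.4,[0.03,0,0],3.4],
  [0.4,[0.02,0,0],0],
  [0.4,[0.02,0,0],0],
  [0.4,[0,0,0],0],
])

```text
time: 10.05
ee_pos: [0.7486, 0.0121, 0.1885]
tcp_rot: [-173.8, 0.2, 90.9]
wrist_force: [0.5, 0.6, -0.1]
opening: 0.0343
```

Run:
```python
from h import *
o=monitor.get_obs()
for k in ("q","tcp_rot","ee_pos"): print(k,np.round(o[k],3))
```

```text
q [  0.974  43.402  53.692 106.489  -0.145  90.103]
tcp_rot [-1.73801e+02  1.55000e-01  9.08880e+01]
ee_pos [0.749 0.012 0.189]
```

Call:
drive_tool([
  [0.4,[0.015,0,0],0],
  [0.4,[0.015,0,0],0],
  [0.4,[0.01,0,0],0],
  [0.4,[0,0,0],0],
])

```text
time: 10.55
ee_pos: [0.7836, 0.012, 0.1875]
tcp_rot: [-174.2, 0.1, 91.0]
wrist_force: [-0.3, -0.1, 0.6]
opening: 0.0339
```

Call:
drive_tool([
  [0.4,[0.01,0,0],0],
  [0.4,[0,0,0],0],
])

```text
time: 10.8
ee_pos: [0.7877, 0.0119, 0.1851]
tcp_rot: [-174.6, 0.1, 91.1]
wrist_force: [-0.1, 0.4, -0.1]
opening: 0.034
```

Roll is moving towards 180 as intended, so I'll continue.

Call:
drive_tool([
  [0.4,[0.03,0,0],0],
  [0.4,[0.03,0,0],0],
  [0.4,[0,0,0],0],
])

```text
time: 11.18
ee_pos: [0.8125, 0.0113, 0.1649]
tcp_rot: [-176.7, 0.2, 91.1]
wrist_force: [-0.6, -0.3, 0.6]
opening: 0.0343
```

Call:
drive_tool([
  [0.4,[0.04,0,0.01],0],
  [0.4,[0.03,0,0.01],0],
  [0.4,[0,0,0],0],
])

```text
time: 11.55
ee_pos: [0.8354, 0.0106, 0.1641]
tcp_rot: [-179.9, 0.2, 91.1]
wrist_force: [0.1, -0.2, -0.4]
opening: 0.0339
```

The tilt is gone (roll -179.9). Now I'll go to the back of the template using yaw 168.5, with q6 at about 35, well inside its range.

Call:
drive_tool([
  [0.7,[-0.035,0.005,0.01],5],
  [0.7,[-0.047,0.015,0],8],
  [0.7,[-0.047,0.015,0],8],
  [0.7,[-0.047,0.015,0],8],
  [0.7,[-0.047,0.015,0],8],
  [0.7,[-0.05,0.016,0],8],
  [0.7,[-0.05,0.016,0],8],
  [0.7,[-0.05,0.016,0],8],
  [0.7,[-0.05,0.016,0],8],
  [0.7,[-0.047,0.016,0],8.4],
])

```text
time: 12.8
ee_pos: [0.3829, 0.152, 0.1741]
tcp_rot: [-179.9, 0.2, 166.0]
wrist_force: [-0.2, 0.9, 0.6]
opening: 0.0596
```

Run:
```python
from h import *
o=monitor.get_obs()
for k in ("q","tcp_rot","ee_pos"): print(k,np.round(o[k],3))
```

```text
q [ 21.785 -14.988 -17.248  87.628  -0.218  35.752]
tcp_rot [-179.888    0.219  166.033]
ee_pos [0.383 0.152 0.174]
```

Call:
drive_tool([
  [0.7,[0,0,0],0],
  [0.7,[0,0,-0.05],0],
  [0.7,[0,0,-0.05],0],
  [0.7,[0,0,-0.038],0],
  [0.7,[0,0,0],0],
])

```text
time: 13.42
ee_pos: [0.3834, 0.1509, 0.0337]
tcp_rot: [-179.7, -0.0, 165.7]
wrist_force: [0.8, -0.2, -0.1]
opening: 0.0596
```

Run:
```python
from h import *
p,d=eyes.camera("scene"); cv2.imwrite("pics/s7.png",cv2.resize(p[130:270,300:470,::-1],None,fx=4.5,fy=4.25,interpolation=cv2.INTER_CUBIC))
p,d=eyes.camera("wrist"); cv2.imwrite("pics/w7.png",p[:,:,::-1])
```

```text
(no output)
```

View pics/s7.png

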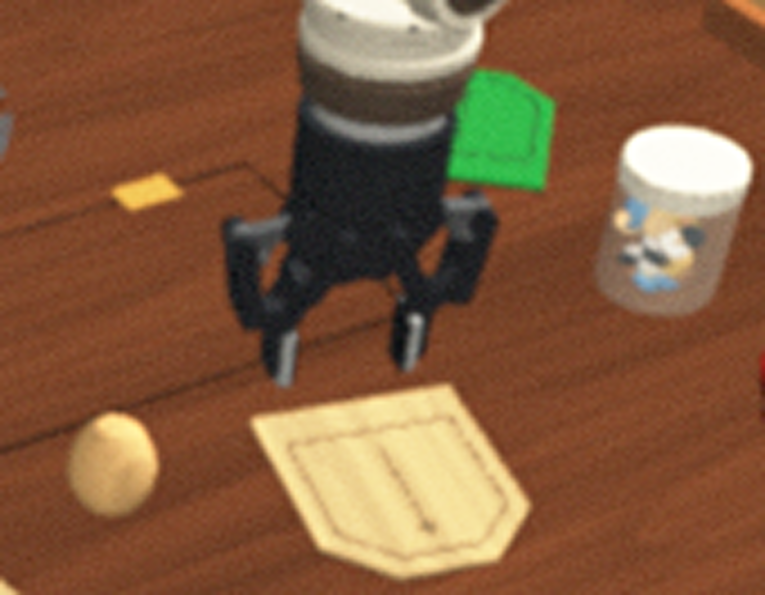

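View pics/w7.png

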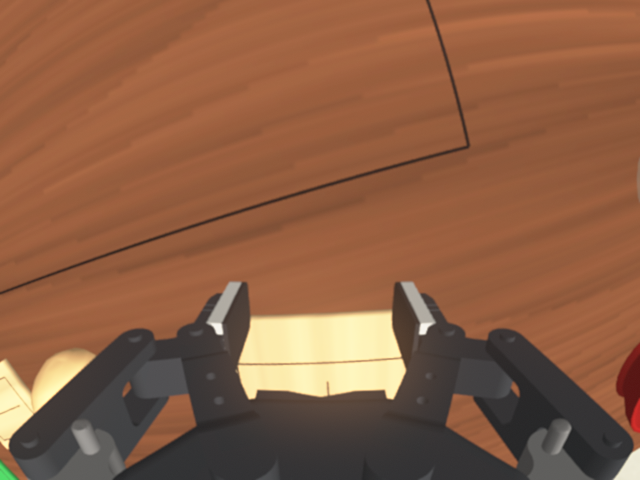

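Call:
drive_tool([
  [0.7,[-0.012,0.0025,0],2.8],
  [0.7,[0,0,-0.006],0],
  [0.7,[0,0,0],0],
])

```text
time: 13.9
ee_pos: [0.3726, 0.1544, 0.0298]
tcp_rot: [-179.9, 0.2, 168.6]
wrist_force: [-0.1, 0.2, 0.9]
opening: 0.0595
```

Run:
```python
from h import *
o=monitor.get_obs(); print(o["ee_pos"],o["tcp_rot"])
p,d=eyes.camera("scene"); cv2.imwrite("pics/s8.png",cv2.resize(p[190:230,345:405,::-1],None,fx=12,fy=12,interpolation=cv2.INTER_CUBIC))
y=np.radians(o["tcp_rot"][2]); ty=np.array([np.sin(y),-np.cos(y),0]); tx=np.array([np.cos(y),np.sin(y),0])
for s in (-1,1):
  for z in (0,.005,.01,.015,.02):
    q=o["ee_pos"]*[1,1,0]+s*.030*ty-tx*.011+[0,0,z]   # front inner corner of pad, on template side
    print(s,z,((pix("scene",q)[0]-[345,190])*12).round())
```

```text
[0.37261708 0.154371   0.02981532] [-179.86079543    0.19916199  168.59033127]
-1 0 [221. 405.]
-1 0.005 [223. 386.]
-1 0.01 [225. 367.]
-1 0.015 [227. 348.]
-1 0.02 [229. 328.]
1 0 [502. 355.]
1 0.005 [505. 336.]
1 0.01 [508. 317.]
1 0.015 [511. 297.]
1 0.02 [514. 278.]
```

View pics/s8.png

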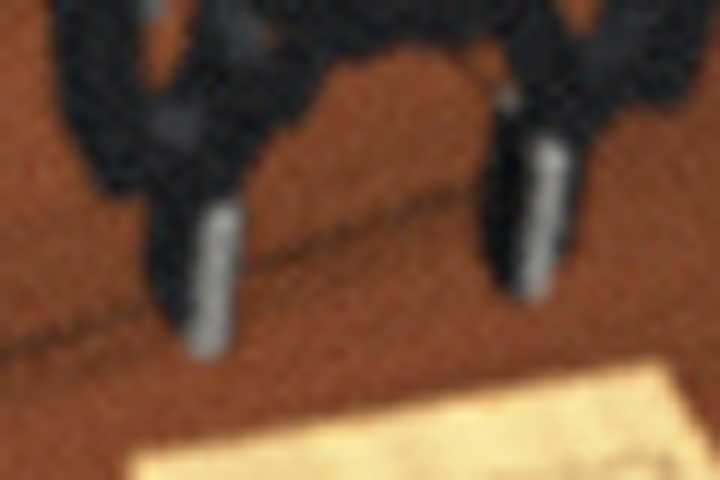

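The enlarged crop puts the pad tips at about 13 mm with TCP z 0.030, so they stand about 16 mm ahead of the TCP at this opening. I'll lower by 11 mm and watch the force.

Call:
drive_tool([
  [0.7,[0,0,-0.006],0],
  [0.7,[0,0,-0.005],0],
  [0.7,[0,0,0],0],
])

```text
time: 14.32
ee_pos: [0.3723, 0.1541, 0.018]
tcp_rot: [-179.8, 0.1, 168.6]
wrist_force: [0.6, -0.8, -0.9]
opening: 0.0596
```

Run:
```python
from h import *
o=monitor.get_obs(); print(o["ee_pos"],o["tcp_rot"])
p,d=eyes.camera("scene"); cv2.imwrite("pics/s9.png",cv2.resize(p[190:240,345:410,::-1],None,fx=12,fy=12,interpolation=cv2.INTER_CUBIC))
```

```text
[0.37230816 0.15406861 0.01803824] [-1.79809875e+02  1.17266455e-01  1.68570773e+02]
```

View pics/s9.png

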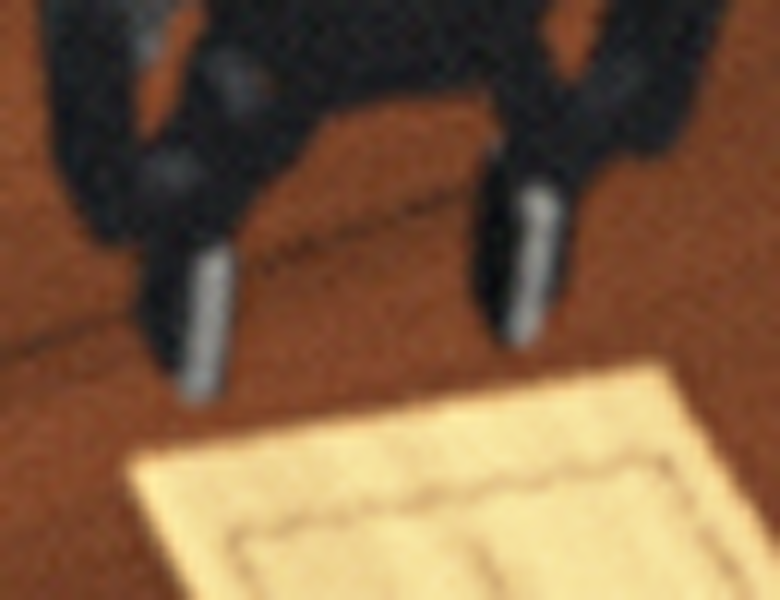

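The tips are just off the bench, about 9 mm behind the back edge. I'll start the push, following the heading and turning gradually.

Call:
drive_tool([
  [0.7,[0.006,-0.0012,0],0],
  [0.7,[0.006,-0.0012,0],0],
  [0.7,[0.008,-0.0016,0],0.5],
  [0.7,[0.01,-0.0019,0],1],
  [0.7,[0.01,-0.0017,0],1],
  [0.7,[0.01,-0.0015,0],1],
  [0.7,[0.01,-0.0014,0],1],
  [0.7,[0.01,-0.0012,0],1],
  [0.7,[0.006,-0.0006,0],0.6],
  [0.7,[0,0,0],0],
])

```text
time: 15.62
ee_pos: [0.4489, 0.1419, 0.0186]
tcp_rot: [-179.8, 0.2, 174.7]
wrist_force: [-0.3, -0.2, 1.0]
opening: 0.0598
```

Run:
```python
from h import *
p,d=eyes.camera("scene"); cv2.imwrite("pics/s10.png",cv2.resize(p[170:310,330:500,::-1],None,fx=4.5,fy=4.25,interpolation=cv2.INTER_CUBIC))
p,d=eyes.camera("top"); cv2.imwrite("pics/t10.png",cv2.resize(p[140:300,170:380,::-1],None,fx=3.8,fy=3.75,interpolation=cv2.INTER_CUBIC))
```

```text
(no output)
```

View pics/s10.png

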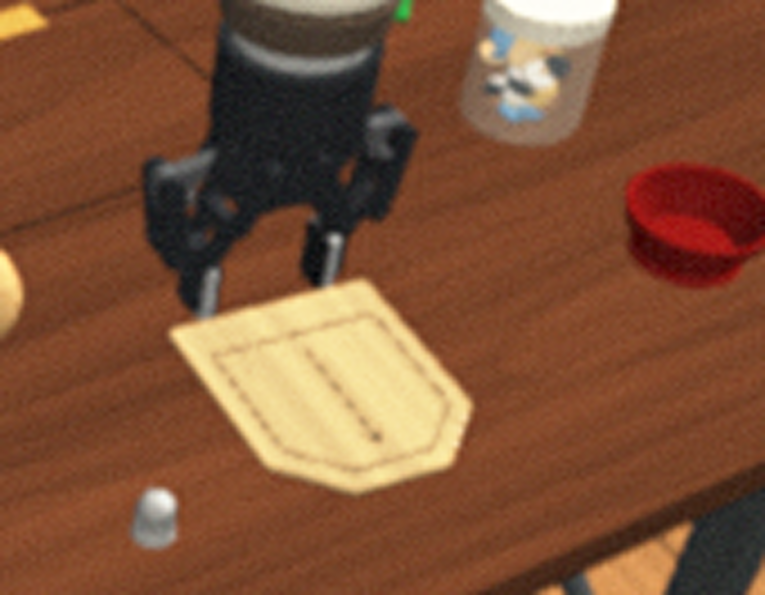

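View pics/t10.png

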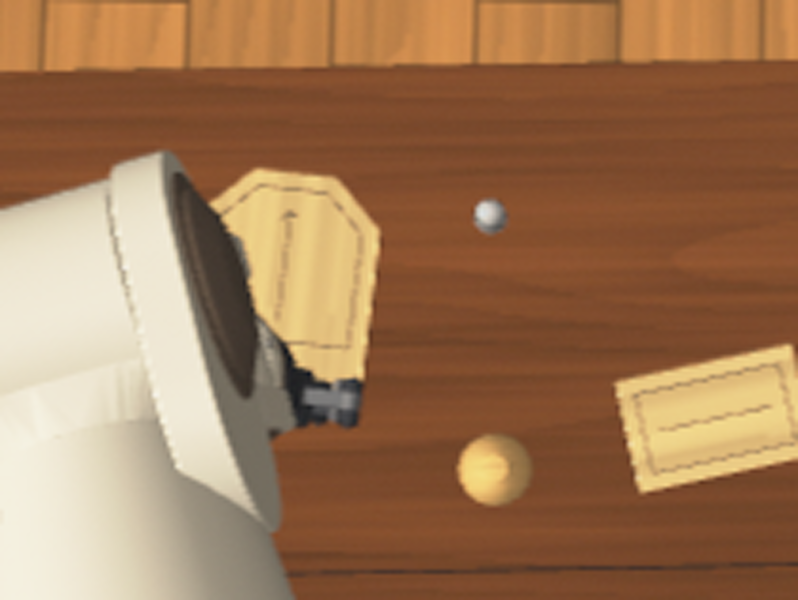

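Pushing works: the plate follows with both fingers on its back edge, and the thimble stands well aside at top crop (490,215). I'll measure before the next stretch.

Run:
```python
from h import *
p,d=eyes.camera("scene")
org,ang=pocket("scene",p,(395,263))
o=monitor.get_obs(); print(o["ee_pos"],o["tcp_rot"][2])
n=np.array([.9993,.0379]); c,s=np.cos(np.radians(ang)),np.sin(np.radians(ang))
print("nose past edge",(org+.065*np.array([c,s]))@n-.6637,"tcp to back",(org-.065*np.array([c,s])-o["ee_pos"][:2])@[c,s])
# edge in scene view: find bench rim
P=[]
for x in np.arange(0,0.35,.01):
    t=np.arange(.62,.72,.0005); q=pix("scene",np.c_[t,0*t+x,0*t]); 
    g=cv2.remap(p.astype(np.float32).mean(2),q[:,0].astype(np.float32).reshape(1,-1),q[:,1].astype(np.float32).reshape(1,-1),cv2.INTER_LINEAR)[0]
    g=cv2.GaussianBlur(g.reshape(1,-1),(9,1),0)[0]
    i=np.argmax(g[10:-30:].clip(0)[:-10]-g[10:-30][10:]); P.append((x,t[i+15]))
print(np.round(P,4).tolist())
```

```text
scene ang -5.065782819475446 [-5.08 -5.37 -4.85] len 0.13047347159172112 wid 0.11293590581926219 area 13523.147497778176 (13400) org(area) [0.526  0.1332] org(ends) [0.5262 0.1333] nose [0.5908 0.1275] back [0.4613 0.1389]
[0.44841354 0.14195424 0.01862906] 174.67355982137778
nose past edge -0.0685065330252066 tcp to back 0.013086442319636384
[[0.0, 0.6645], [0.01, 0.6635], [0.02, 0.663], [0.03, 0.6625], [0.04, 0.662], [0.05, 0.6625], [0.06, 0.662], [0.07, 0.6615], [0.08, 0.661], [0.09, 0.6605], [0.1, 0.6605], [0.11, 0.6605], [0.12, 0.6605], [0.13, 0.6595], [0.14, 0.702], [0.15, 0.6785], [0.16, 0.6575], [0.17, 0.6585], [0.18, 0.702], [0.19, 0.6965], [0.2, 0.6905], [0.21, 0.683], [0.22, 0.6775], [0.23, 0.657], [0.24, 0.656], [0.25, 0.656], [0.26, 0.656], [0.27, 0.6555], [0.28, 0.6555], [0.29, 0.6545], [0.3, 0.654], [0.31, 0.654], [0.32, 0.653], [0.33, 0.6525], [0.34, 0.652]]
```

Call:
drive_tool([
  [0.7,[0.006,-0.0005,0],0.5],
  [0.7,[0.01,-0.0008,0],0.8],
  [0.7,[0.01,-0.0006,0],0.8],
  [0.7,[0.01,-0.0004,0],0.8],
  [0.7,[0.01,-0.0003,0],0.8],
  [0.7,[0.01,-0.0002,0],0.8],
  [0.7,[0.01,0,0],0.8],
  [0.7,[0.01,0,0],0.7],
  [0.7,[0.007,0.0002,0],0.6],
  [0.7,[0,0,0],0],
])

```text
time: 17.02
ee_pos: [0.5321, 0.1393, 0.0186]
tcp_rot: [-179.8, 0.2, -178.7]
wrist_force: [0.0, 0.9, -0.9]
opening: 0.0598
```

```bash
cat > m.py <<'E'
from h import *
import sys
p,d=eyes.camera("scene"); cv2.imwrite(f"pics/{sys.argv[1]}.png",cv2.resize(p[180:330,340:520,::-1],None,fx=4.2,fy=4,interpolation=cv2.INTER_CUBIC))
o=monitor.get_obs(); print(o["ee_pos"],o["tcp_rot"][2])
n=np.array([.9993,.0379])
def rep(nm,img,near):
    org,ang=pocket(nm,img,near)
    c,s=np.cos(np.radians(ang)),np.sin(np.radians(ang))
    print(nm,"nose past edge",(org+.065*np.array([c,s]))@n-.6637,"tcp to back",(org-.065*np.array([c,s])-o["ee_pos"][:2])@[c,s])
rep("scene",p,pix("scene",[o["ee_pos"][0]+.078,o["ee_pos"][1],.006])[0] if len(sys.argv)<4 else eval(sys.argv[3]))
if len(sys.argv)>2:
    p,d=eyes.camera("top"); cv2.imwrite(f"pics/{sys.argv[2]}.png",cv2.resize(p[120:300,130:380,::-1],None,fx=3.2,fy=3.2,interpolation=cv2.INTER_CUBIC))
    if len(sys.argv)>3: rep("top",p,eval(sys.argv[4]))
E
python3 m.py s11
```

```text
[0.53168295 0.13932215 0.01859251] -178.73161781282968
scene ang 1.9290618896484375 [3.31 1.02 1.61] len 0.14407360223648152 wid 0.11360239200980976 area 13647.36835912452 (13400) org(area) [0.6099 0.1395] org(ends) [0.6163 0.1398] nose [0.6748 0.1417] back [0.5449 0.1373]
scene nose past edge 0.016035842232961173 tcp to back 0.013153904767758512
```

View pics/s11.png

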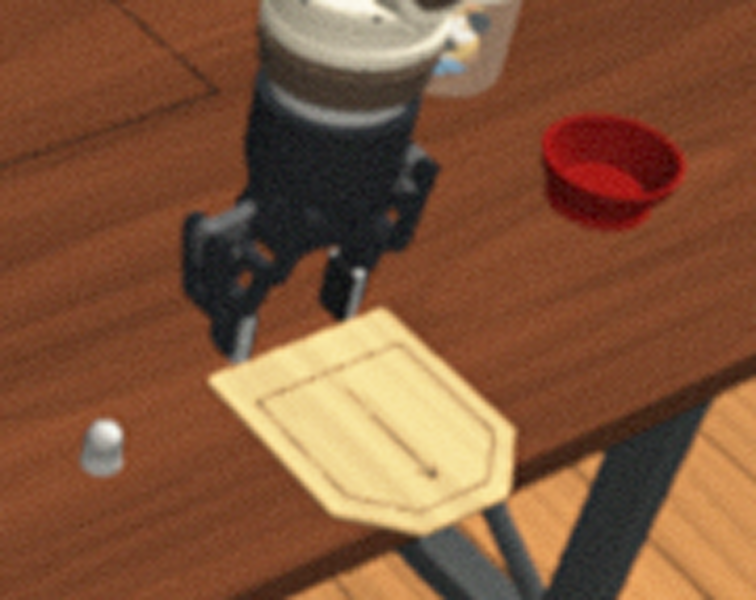

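The plate now hangs out about 16 mm at 1.5–2°. I'll do the last stretch slowly.

Call:
drive_tool([
  [0.7,[0.004,0.0001,0],0.3],
  [0.7,[0.005,0.0002,0],0.3],
  [0.7,[0.005,0.0002,0],0.2],
  [0.7,[0.004,0.0002,0],0],
  [0.7,[0.003,0.0001,0],0],
  [0.7,[0.001,0,0],0],
  [0.7,[0,0,0],0],
])

```text
time: 17.95
ee_pos: [0.5537, 0.1401, 0.0187]
tcp_rot: [-179.8, 0.2, -177.9]
wrist_force: [-0.9, -0.2, 0.4]
opening: 0.0596
```

Call:
drive_tool([
  [0.7,[-0.01,0,0],0],
  [0.7,[-0.02,0,0],0],
  [0.7,[-0.03,0,0.02],0],
  [0.7,[-0.05,0,0.04],0],
  [0.7,[-0.06,0,0.03],0],
  [0.7,[-0.06,0.02,0.02],0],
  [0.7,[-0.05,0.03,0],0],
  [0.7,[0,0,0],0],
])

```text
time: 18.95
ee_pos: [0.2797, 0.1902, 0.1249]
tcp_rot: [-179.9, 0.2, -177.6]
wrist_force: [-0.3, -0.5, -0.0]
opening: 0.0597
```

```bash
python3 m.py s12 t12 "(440,285)" "(240,170)"
```

```text
[0.28112585 0.18967098 0.12475534] -177.69223804587654
scene ang 1.64105224609375 [0.64 2.08 2.01] len 0.15054693575179007 wid 0.11628294318707963 area 14466.971154302591 (13400) org(area) [0.6341 0.1431] org(ends) [0.64   0.1428] nose [0.699 0.145] back [0.5691 0.1412]
scene nose past edge 0.040347414298476214 tcp to back 0.28646506147086287
top ang 1.1163766043526786 [0.39 1.62 1.27] len nan wid 0.19743809190168204 area 26647.036029586336 (13400) org(area) [0.6836 0.1545] org(ends) [nan nan] nose [0.7486 0.1557] back [0.6186 0.1532]
top nose past edge 0.09027821409812631 tcp to back 0.3367244073658347
  return _methods._mean(a, axis=axis, dtype=dtype,
  ret = ret.dtype.type(ret / rcount)
```

View pics/t12.png

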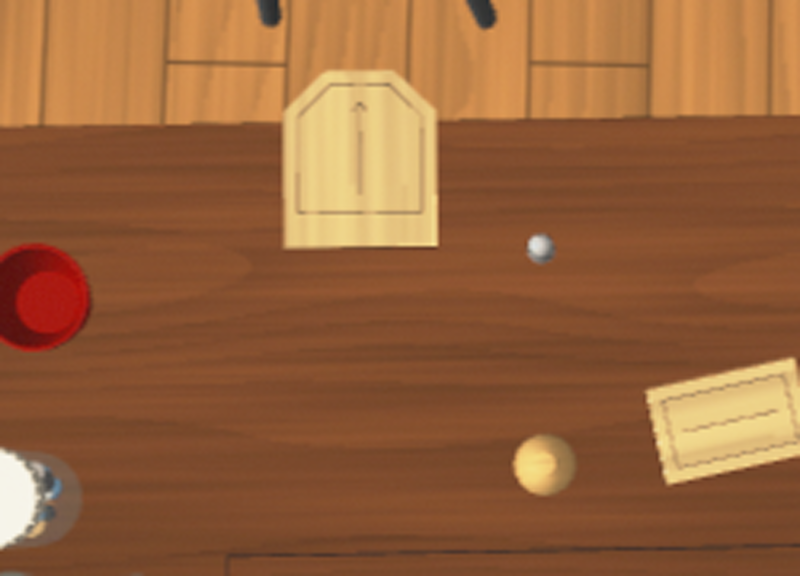

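View pics/s12.png

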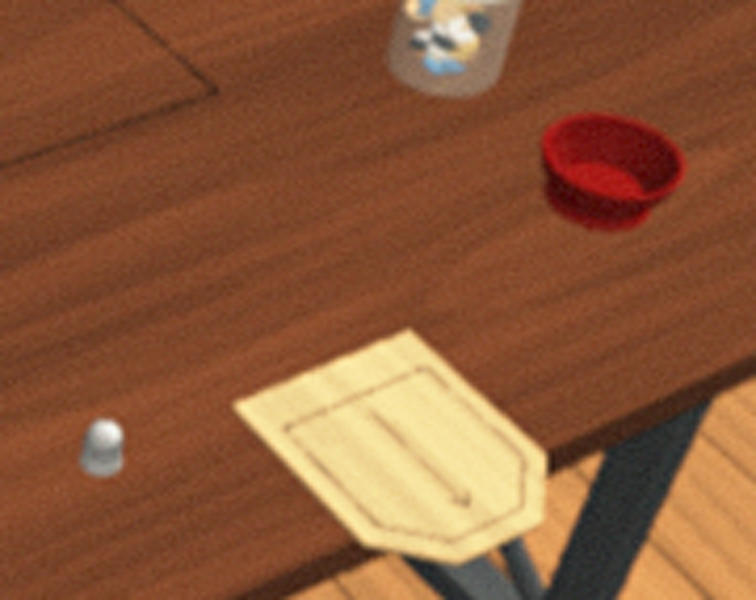

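The automatic contour merged with the floor boards. I'll measure the clean edges instead: the back edge against the bench, the nose by a tighter mask or depth, and the rim in the same image.

```bash
cat > f.py <<'E'
from h import *
p,d=eyes.camera("top")
m=((d>0.95)&(d<1.035)).astype(np.uint8)
hsv=cv2.cvtColor(p,cv2.COLOR_RGB2HSV)
print("sat plate",hsv[150:185,230:255,1].mean(),"floor",hsv[125:150,180:210,1].mean(), "d plate",d[150,240],"d floor",d[130,190])
m=(cv2.inRange(hsv,(12,40,170),(35,175,255))>0)&(d<1.2)&(d>0)
m=m.astype(np.uint8); m=cv2.morphologyEx(m,cv2.MORPH_OPEN,np.ones((3,3)))
cs,_=cv2.findContours(m,cv2.RETR_EXTERNAL,cv2.CHAIN_APPROX_NONE)
c=min([c for c in cs if cv2.contourArea(c)>500],key=lambda c:np.hypot(*(c[:,0].mean(0)-(242,170))))
print(cv2.boundingRect(c),cv2.contourArea(c))
W=ray("top",c[:,0],.006)[:,:2].astype(np.float32)
n=np.array([np.cos(np.radians(2.15)),np.sin(np.radians(2.15))]); t=np.array([-n[1],n[0]])
a=W@n; b=W@t; bc=(b.min()+b.max())/2
back=(a<a.min()+.006)&(abs(b-bc)<.045); nose=(a>a.max()-.005)&(abs(b-bc)<.02)
for nm,s in (("back",back),("nose",nose)):
    k=np.polyfit(b[s],a[s],1); print(nm,np.median(a[s]),"rel yaw",-np.degrees(np.arctan(k[0])),s.sum())
for sd in (b<b.min()+.005,b>b.max()-.005):
    s=sd&(a<a.min()+.085)&(a>a.min()+.01); k=np.polyfit(a[s],b[s],1); print("side rel yaw",np.degrees(np.arctan(k[0])))
print("width",b.max()-b.min())
# edge, subpixel, away from plate
g=cv2.GaussianBlur(p,(3,3),0).astype(float).sum(2); P=[]
for u in list(range(60,212,6))+list(range(275,460,6)):
    col=np.diff(g[140:180,u]); i=np.argmin(col); 
    w=-col[max(i-2,0):i+3]; P.append((u,140+max(i-2,0)+(w*np.arange(len(w))).sum()/w.sum()+.5))
E=ray("top",P,0)[:,:2]; ok=np.ones(len(E),bool)
for _ in range(4):
    k=np.polyfit(E[ok,1],E[ok,0],1); r=E[:,0]-np.polyval(k,E[:,1]); ok=abs(r)<.002
nn=np.array([1,-k[0]])/np.hypot(1,k[0]); print("edge",k,"angle",np.degrees(np.arctan(-k[0])),"n.p",k[1]*nn[0],ok.sum())
print("overhang by nose",(np.median(a[nose])-k[1]*nn[0])*1000,"by back",(np.median(a[back])+.13-k[1]*nn[0])*1000)
# back edge in scene
p,_=eyes.camera("scene"); c=blob("scene",p,np.array((440,285))); W=ray("scene",c[:,0],.006)[:,:2]; a=W@n;b=W@t
s=(a<a.min()+.006)&(b>.09)&(b<.155); k=np.polyfit(b[s],a[s],1); print("scene back",np.median(a[s]),"rel yaw",-np.degrees(np.arctan(k[0])),"overhang vs .6637",(np.median(a[s])+.13-.6637)*1000)
E
python3 f.py
```

```text
sat plate 111.98514285714286 floor 157.46933333333334 d plate 1.087244 d floor 1.8527132
(218, 142, 49, 56) 2400.5
back 0.5704883286721386 rel yaw 0.5725632857068019 39
nose 0.6987637670864217 rel yaw -0.8007187810842451 17
side rel yaw -0.5402024687518341
side rel yaw 2.3652963953409913
width 0.11225073726200303
edge [-0.03785988  0.66444064] angle 2.1681758518720935 n.p 0.6639649554079947 57
overhang by nose 34.79881167842702 by back 36.5233732641439
scene back 0.5696096548417856 rel yaw 0.3177407736028981 overhang vs .6637 35.90965484178565
```

```bash
cat > g.py <<'E'
from h import *
n=np.array([np.cos(np.radians(2.17)),np.sin(np.radians(2.17))]); t=np.array([-n[1],n[0]])
def prof(nm,img,b,a,z,ch):
    P=np.c_[np.outer(a,n)+b*t,np.full(len(a),z)]; q=pix(nm,P).astype(np.float32)
    return cv2.remap(img[:,:,ch].astype(np.float32),q[:,:1],q[:,1:],cv2.INTER_CUBIC).ravel()
def edge(nm,img,bs,lo,hi,z,sgn,ch=2):
    a=np.arange(lo,hi,.0002); R=[]
    for b in bs:
        g=cv2.GaussianBlur(prof(nm,img,b,a,z,ch).reshape(-1,1),(1,15),0).ravel()
        dg=np.diff(g)*sgn; i=np.argmax(dg); w=dg[max(i-6,0):i+7].clip(0); R.append((b,(a[max(i-6,0):i+7][:len(w)]*w).sum()/w.sum()))
    R=np.array(R); ok=np.ones(len(R),bool)
    for _ in range(5):
        k=np.polyfit(R[ok,0],R[ok,1],1); r=R[:,1]-np.polyval(k,R[:,0]); ok=abs(r)<max(.001,1.5*np.median(abs(r)))
    return k,ok.sum(),len(R)
import sys
for nm in ("top","scene"):
    p,_=eyes.camera(nm)
    bc=.117
    k,o1,N=edge(nm,p,np.arange(bc-.045,bc+.045,.003),.55,.60,.006,1,2); kb=np.polyval(k,bc)
    print(nm,"back",kb,"relyaw",-np.degrees(np.arctan(k[0])),o1,N)
    k2,o2,N=edge(nm,p,np.arange(bc-.02,bc+.02,.002),.685,.72,.006,-1,2); kn=np.polyval(k2,bc)
    print(nm,"nose",kn,"relyaw",-np.degrees(np.arctan(k2[0])),o2,N,"length",kn-kb)
    bs=np.r_[np.arange(-.05,.04,.004),np.arange(.19,.3,.004)] if nm=="top" else np.r_[np.arange(-.05,.04,.004),np.arange(.2,.3,.004)]
    k3,o3,N=edge(nm,p,bs,.64,.685,0,1 if nm=="top" else -1,0); ke=np.polyval(k3,bc)
    print(nm,"edge",ke,"relyaw",-np.degrees(np.arctan(k3[0])),o3,N,"overhang nose",kn-ke,"by back",kb+.13-ke)
E
python3 g.py
```

```text
top back 0.5691948778926247 relyaw -0.008968418208906164 30 30
top nose 0.6997969451575213 relyaw -0.4296626164192862 18 21 length 0.13060206726489665
top edge 0.6637364061536547 relyaw 0.05435683606261514 49 51 overhang nose 0.03606053900386663 by back 0.03545847173896999
scene back 0.568617631029596 relyaw 0.06182003117975922 29 30
scene nose 0.7006904220153433 relyaw 0.07637215804431396 21 21 length 0.1320727909857473
scene edge 0.664271619249964 relyaw -0.31421520213268844 39 48 overhang nose 0.03641880276537923 by back 0.034346011779631924
```

Both views agree: about 36 mm overhang, square within about 0.3° of the rim. I'll go back for another 4 mm.

Call:
drive_tool([
  [0.7,[0.05,-0.03,0],0],
  [0.7,[0.06,-0.02,-0.02],0],
  [0.7,[0.06,0,-0.03],0],
  [0.7,[0.05,0,-0.03],0],
  [0.7,[0.01,0,-0.02],0],
  [0.7,[0,0,-0.008],0],
  [0.7,[0,0,0],0],
])

```text
time: 20.12
ee_pos: [0.5044, 0.1395, 0.0195]
tcp_rot: [-179.8, 0.1, -178.0]
wrist_force: [-0.4, -0.3, 0.8]
opening: 0.0597
```

Call:
drive_tool([
  [0.7,[0.015,0,-0.002],0],
  [0.7,[0.015,0,0],0],
  [0.7,[0.01,0,0],0],
  [0.7,[0.006,0,0],0],
  [0.7,[0.003,0,0],0],
  [0.7,[0.003,0,0],0],
  [0.7,[0.002,0,0],0],
  [0.7,[0,0,0],0],
])

```text
time: 21.12
ee_pos: [0.5589, 0.1401, 0.0178]
tcp_rot: [-179.8, 0.2, -177.9]
wrist_force: [0.1, 0.3, -0.7]
opening: 0.0603
```

Call:
drive_tool([
  [0.7,[-0.01,0,0],0],
  [0.7,[-0.02,0,0],0],
  [0.7,[-0.03,0,0.02],0],
  [0.7,[-0.05,0,0.04],0],
  [0.7,[-0.06,0,0.03],0],
  [0.7,[-0.06,0.02,0.02],0],
  [0.7,[-0.05,0.03,0],0],
  [0.7,[0,0,0],0],
])

```text
time: 22.12
ee_pos: [0.2849, 0.1902, 0.124]
tcp_rot: [-179.9, 0.2, -177.6]
wrist_force: [0.9, 0.5, -0.3]
opening: 0.0595
```

```bash
python3 g.py
python3 - <<'E'
from h import *
for n in ("scene","top"):
    p,d=eyes.camera(n); cv2.imwrite(f"pics/{n}_end.png",p[:,:,::-1])
E
```

```text
top back 0.5742223146303804 relyaw -0.8646995256150964 30 30
top nose 0.7048065977210729 relyaw -0.5218576658791042 21 21 length 0.13058428309069248
top edge 0.6637294645450279 relyaw 0.060985949198854326 48 51 overhang nose 0.041077133176045 by back 0.04049285008535253
scene back 0.5739317930355897 relyaw -0.346000153334152 28 30
scene nose 0.7057710534429195 relyaw 0.2037501976335286 21 21 length 0.13183926040732974
scene edge 0.664359361427996 relyaw -0.16881268117899903 39 48 overhang nose 0.04141169201492345 by back 0.03957243160759372
```

View pics/top_end.png

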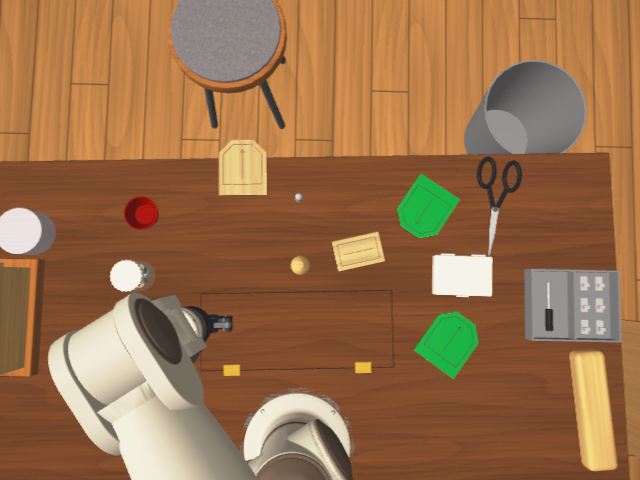

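View pics/scene_end.png

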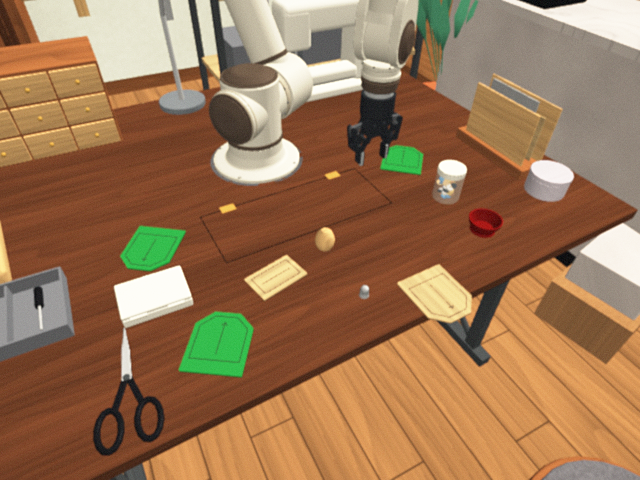

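The overhang measures about 40 mm, square to the rim within about 0.5°. The thimble is standing at (299,198), the bystanders are in place and the arm is clear, so I'm handing in.

```bash
python3 -c "
from workcell import job; print(job.job_done())"
```

```text
the job is handed in; nothing more can be done
None
```

The thimble is out of the way and still standing, and the pocket template lies with its nose about 40 mm over the far edge. I handed the job in at about 22 s of the 61 s allowed.

**What I did**
- I pushed the thimble about 10 cm to the right, low down between nearly shut fingertips.
- I then slid the template out with both fingers on its back edge, turning it about 14° on the way. After the first measurement showed about 36 mm, I gave it a 4 mm correcting push.

**Last checks**
- **Overhang:** the top view gives 41.1 mm measured by the nose and 40.5 mm by the back edge. The scene view gives 41.4 and 39.6 mm.
- **Squareness:** the top view gives -0.5° from the nose and -0.9° from the back edge. The scene view gives +0.2° and -0.3°. The views disagree by about as much as the error itself, so I take it as square to within about 1°.
- **Other things:** the thimble was clear of the template throughout. In the last pictures everything else looks where it was; I checked the egg and cuff by numbers partway through, the rest only by eye.

**What went wrong on the way**
- **Wrong landing:** a turn ran into the last joint's stop, so the open gripper came down straddling the egg. It did not move the egg.
- **Leftover tilt:** that left the tool tilted by 6°. I removed it by reaching out to the arm's limit before sliding the template.
- **Failed measurement:** my first contour measurement over the edge merged with the floor boards, so I replaced it with edge profiles.

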